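Push the slide carrier home under the leaf spring

TASK

Load the slide carrier into the reader dock: with the fingertips on the ribbed thumb rest at its near end, press the carrier down hard against its sprung bed and, keeping it pressed down, slide it forward under the crossbar and its leaf spring until its nose is fully home in the mouth of the reader head; then let go, leaving it there. Only press and push the carrier, do not lift it, and leave the things standing around the dock where they are.

Things in the scene. Friction and masses are not known exactly. Their poses are not given: they have to be found in the camera images.
- dock: Fixed aluminium guide dock, base 295 x 112 x 10 mm. Origin: on the bench surface, on the guide's centre line, z up; own +x is the loading direction (open near end toward reader head), y across. In its frame (mm): rails x -155..76, inner faces y +-27, tops z 30; sprung bed plate x -150..75, 52 wide, top at z 26 when up, 16 when fully down.
- bar (a point): Centre of the underside of the dark steel crossbar over the guide: x 10..22, y +-43.5, z 39..52 mm in the dock frame. A thin steel leaf spring hangs on its far side (hinge x 23, z 45) and slopes down forward to its tip at x 53, z 27. Axes as the dock's.
- mouth (a point): Middle of the stop face in the mouth of the white reader head, at x 76, z 26 mm in the dock frame. Head: x 63..140, y +-54, top z 68. The mouth's upper lip (x 63..76) has its underside at z 36. Axes as the dock's.
- carrier: Loose grey carrier 140 (x) x 50 (y) x 16 (z) mm, about 0.15 kg, a glass slide on its nose half, flat on the bed between the rails (2 mm play each side). Origin: centre of its underside; +x to its nose (loading direction), z up. At the start its nose is 10 to 30 mm short of the bar and its top (dock z 42) 3 mm too high for the bar, 6 for the mouth. Home: nose on the stop face, origin at x 6 mm in the dock frame.
- thumb_rest (a point): Centre of the carrier's ribbed thumb rest, on its top face, at x -45, z 16 mm in the carrier frame (rest is x -70..-20, full width). A cross ridge 6 mm high stands in front of it at x -20..-12; fingertips pressing on the rest can push on the ridge's rear face. At home that face is 24 mm short of the crossbar. Axes as the carrier's.
- bed (a joint): Sprung bed, goes straight down without tilting: 0 = up (start), 0.010 m = down on its stop. About 8 N of fingertip force starts it, about 13 N takes it fully down (500 N/m). Carrier clears the bar from 0.003, the mouth from 0.006; press to about 0.009. When home and released, the bed lifts the carrier against the lip, clamps it and rests near 0.006.
- leaf (a joint): Leaf spring's lift angle (rad): 0 = hanging (start), grows as the carrier lifts its tip, about 0.27 when the carrier is home. It bears on the carrier with about 3 N; sliding drag in all is roughly 3 to 8 N.
- petri_dish_0: Bystander beside the dock, to leave alone: closed petri dish, 67 dia x 16 mm. Origin: centre of its underside.
- rubber_block: Bystander beside the dock, to leave alone: worn white rubber block, 26x62x21 mm. Origin: centre of its underside.
- dropper_1: Bystander beside the dock, to leave alone: small brown dropper bottle with rubber bulb, 36 dia x 97 mm. Origin: centre of its underside.
- marker_pen: Bystander beside the dock, to leave alone: felt marker lying along the dock, 140 x 16 mm. Origin: centre of its underside.
- beaker_50: Bystander beside the dock, to leave alone: small glass beaker, 49 dia x 58 mm. Origin: centre of its underside.
Things that resemble listed ones, but are neither listed nor needed, are in the scene too. What is meant by the carrier is not red, and is the larger of those in its own colour.

How it is judged:
By the outcome, as a careful person would: the job done as asked, in the order asked, and still so for the second after the job is handed in, with the robot touching nothing.
It also fails if it takes over 40 s, if anything falls off the work surface, if the arm or the gripper's body presses on something with over 40 N, if the wrist force passes 120 N, or if a joint passes its speed limit or range.

ROBOT

A 6-joint arm with a two-finger parallel gripper is mounted at the origin on a cart in front of the work surface, level with it; the furniture and walls round the work are solid. World frame = base frame: x ahead of the robot, y to its left, z up, the work surface at z = 0. Lengths are in m, angles in rad, forces in N, time in s.
With the tool pointing down it reaches from about 0.35 to 0.775 m from the base axis. Payload 5.5 kg.
Tool frame: the origin (TCP) lies at the very end of the fingers, on their centre line; the grasp point (between the pads) lies 19 mm behind it; x points along the fingers, y is the direction in which the jaws open and shut, and the axes are right-handed (so a half turn about x gives the same grasp; the last joint's range is limited). The gripper opens to 85 mm and grips with 20 to 120 N. Pads are 22 mm wide; open, the fingers measure 114 mm over their backs; the gripper's body (76 mm by 85 mm) begins 54 mm behind the grasp point. The pads swing forward as they close: fully open they stand 13 mm farther back than shut.
Start: joints at [-0.14, 0.313, 0.046, 1.304, 0, 1.431], TCP at [0.575, -0, 0.231] pointing down, gripper open.
Joint ranges: [-2.76, 2.76], [-0.86, 1.69], [-1.03, 1.26], [-2.2, 2.34], [-1.47, 1.5], [-3.14, 3.14]. Speed limits (rad/s): [2.57, 2.57, 3.14, 3.14, 3.14, 3.14].

INTERFACE

Orientations are given as a unit quaternion [w, x, y, z].
In Python, from workcell import env gives the robot as it stands.
- The arm moves only by the tool servo_tool, never from a script. Its argument "increments" is a list of rows, each an object with "offset": the shift along the tool's x, y, z in cm, a list of three; "yaw": the turn about the tool's x in degrees. In form: [{"offset": [x, y, z], "yaw": yaw}, ...]. A call has exactly 8 rows; each row is the pose to reach, as a shift and turn from the pose commanded when the call began, along the tool's axes at that moment; what a row does not reach only later rows make up. A row lasts 1/10 s, in which the tool goes at most 50 mm and 8.59 degrees, less where a joint would pass 70% of its speed; a pose out of reach is approached as far as the arm can. A call with a gripper value outside its range is refused whole. "claw" is the opening, from 0 (shut) to 1 (fully open), set as the call begins (left out, the last holds). The fingers move at their own pace and stop on an object; "force" is the grip in N (left out, the last holds). Time passes only in rows, so rows that repeat a pose let the fingers close, or fill a call up. It gives the time, the measured TCP pose, the force and the opening at its end, in the units of the state.
- env.get_state(): the state, without advancing time (a new reading comes with each control period).
- env.read_camera(name): name is "scene" or "side" or "wrist"; returns (picture, depth): 400x640x3 uint8, red, green, blue; 400x640 float32, m along the optical axis (not along the pixel's ray), 0 where there is no reading.
- env.camera_model(name): a dict with "vertical_fov" (degrees; the focal length in pixels is half the picture's height over the tangent of half this angle, whatever the lens; pixels are square), "cx", "cy" (the principal point, pixels), "world_from_camera" (4x4, takes a point from camera to world coordinates). Camera axes: x right, y up, looking along -z (the intrinsics and any distortion apply to the point x, -y, -z); pixel columns grow to the right and rows downward; lengths in m; the calibration is good to about 2 mm. A picture is of the moment at which its call begins: read the wrist's pose just before it. camera_model takes no time and is no camera call; for the wrist camera it gives the pose at the moment of the call.
- env.hand_in(): hands the job in, once; it reports no verdict.
The state is a dict: "clock": time; "joint_pos": joint angles; "qvel": joint speeds; "tau": joint torques, N m; "tcp_pos": TCP position; "orientation": TCP orientation; "wrist_force": force on the tool from outside, world axes, zero at the start; "ft_torque": the same for the moment, N m; "finger_gap": finger opening in m.
Only numpy, scipy, OpenCV 4.12 (cv2) and the standard library are available. Lean on these libraries where they do the work, as an engineer would, in place of code of your own. Each camera call takes 0.05 s, during which the arm holds its last target.

## Working session

There is one attempt and no reset: what is moved stays moved. The work goes in short steps, Python scripts to look and compute and a tool call to move; the robot and the scene stay as the last step left them, time stands still between calls to the robot, and variables do not carry over. Pictures are saved under pics/ and viewed, and the job is handed in when it is done.

Besides the shell and the picture viewer there is one more tool, called after "Call:" as a command line: name --argument value ..., lists and objects as JSON in quotes. servo_tool: Moves the arm, as the interface text tells. Its arguments: {"type":"object","properties":{"increments":{"type":"array","items":{"type":"object","properties":{"offset":{"type":"array","items":{"type":"number"}},"yaw":{"type":"number"}}}},"claw":{"type":"number"},"force":{"type":"number"}},"required":["increments"]}

```bash
mkdir -p pics; ls; cat > h.py <<'E'
import numpy as np,cv2
from workcell import env
def grab(n,f):
    m=env.camera_model(n); p,d=env.read_camera(n)
    cv2.imwrite('pics/'+f+'.png',p[:,:,::-1]); np.savez('pics/'+f+'.npz',p=p,d=d,T=m['world_from_camera'],m=[m['vertical_fov'],m['cx'],m['cy']]); return m
def load(f):
    z=np.load('pics/'+f+'.npz'); return z['p'],z['d'],z['T'],z['m']
def cloud(f):
    p,d,T,m=load(f); fl=200/np.tan(np.radians(m[0]/2))
    v,u=np.mgrid[0:400,0:640]
    X=np.stack([(u-m[1])/fl*d,-(v-m[2])/fl*d,-d],-1)
    return X@T[:3,:3].T+T[:3,3]
E
python3 - <<'E'
from h import *
s=env.get_state();print(s)
for n in ['scene','side','wrist']:
    m=grab(n,n+'0');print(n,m)
E
```

```text
pics
{'clock': 0.0, 'joint_pos': array([-1.39620317e-01,  3.13995065e-01,  4.49834355e-02,  1.30359302e+00,
        1.05712734e-05,  1.43119210e+00]), 'qvel': array([ 0.00194596,  0.00043782, -0.0012586 ,  0.00052347, -0.00093508,
       -0.00023589]), 'tau': array([-2.90074182e-03, -4.80629075e+01,  2.98531097e+01,  1.95313990e-02,
       -3.83516899e-04, -4.27451073e-05]), 'tcp_pos': array([5.74494660e-01, 5.29117885e-05, 2.30413724e-01]), 'orientation': array([ 0.49948293,  0.49962203,  0.50050861, -0.50038561]), 'wrist_force': array([-0.4284772 ,  1.038611  ,  0.58981144]), 'ft_torque': array([ 0.02885499,  0.00623033, -0.00629515]), 'finger_gap': 0.0853922983184469}
scene {'vertical_fov': 54.57659383440076, 'cx': 318.5488213361248, 'cy': 201.24465014533962, 'world_from_camera': array([[ 0.71313004,  0.37277365, -0.59370477, -0.0162608 ],
       [-0.70101805,  0.37390072, -0.60726596, -0.6932739 ],
       [-0.00438611,  0.84925736,  0.52796089,  0.60117667],
       [ 0.        ,  0.        ,  0.        ,  1.        ]])}
side {'vertical_fov': 43.587215878766806, 'cx': 319.82430233601417, 'cy': 200.86192540269363, 'world_from_camera': array([[-0.98104419,  0.10015234, -0.16589695,  0.35622702],
       [-0.19371818, -0.48452154,  0.85306046,  0.89981174],
       [ 0.00505535,  0.86902727,  0.49473837,  0.66440617],
       [ 0.        ,  0.        ,  0.        ,  1.        ]])}
wrist {'vertical_fov': 60.60409933724271, 'cx': 327.02577336247623, 'cy': 201.9915272827996, 'world_from_camera': array([[ 9.99999342e-01, -1.04267947e-03,  4.77950065e-04,
         5.74872246e-01],
       [ 8.41898194e-04,  9.50236709e-01,  3.11527667e-01,
         7.97870427e-02],
       [-7.78989200e-04, -3.11527060e-01,  9.50236962e-01,
         3.73447898e-01],
       [ 0.00000000e+00,  0.00000000e+00,  0.00000000e+00,
         1.00000000e+00]])}
```

View pics/scene0.png

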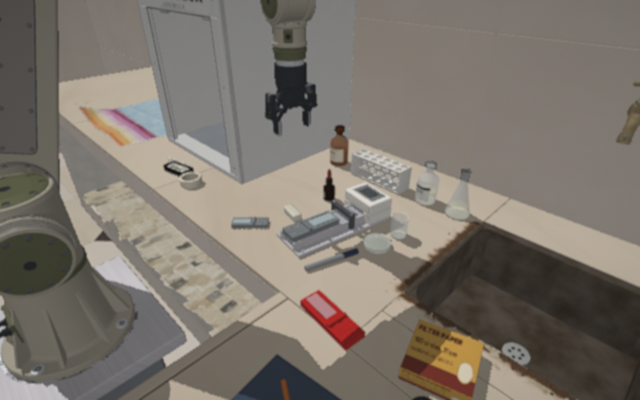

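View pics/side0.png

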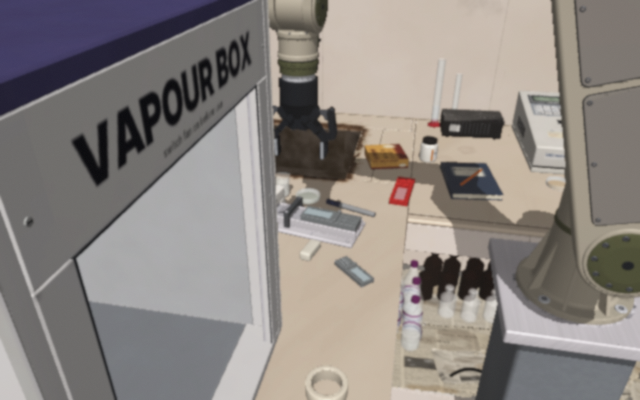

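View pics/wrist0.png

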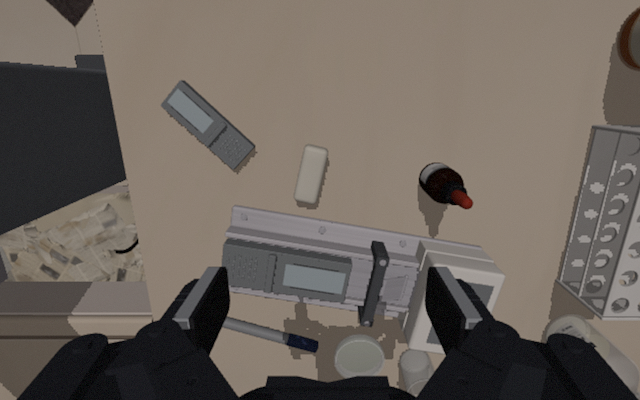

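```bash
python3 - <<'E'
from h import *
P=cloud('wrist0');p,d,T,m=load('wrist0')
for (u,v) in [(210,220),(300,240),(345,150),(240,255),(320,280),(380,258),(365,310),(470,295),(260,250),(300,218),(275,260),(232,290),(460,260)]:
    print(u,v,P[v,u].round(4),p[v,u])
big=cv2.resize(p[190:370,200:520,::-1],None,fx=2.5,fy=2.5,interpolation=cv2.INTER_CUBIC);cv2.imwrite('pics/w0z.png',big)
# z map
z=P[...,2];im=np.clip(z*255/0.08,0,255).astype(np.uint8);im[d==0]=0
cv2.imwrite('pics/w0h.png',cv2.resize(cv2.applyColorMap(im,cv2.COLORMAP_JET)[190:370,200:520],None,fx=2.5,fy=2.5,interpolation=cv2.INTER_NEAREST))
E
```

```text
210 220 [ 0.4373 -0.0656 -0.0018] [140 129 114]
300 240 [ 0.5444 -0.0807  0.0213] [107 103 105]
345 150 [ 0.5944  0.017  -0.0011] [141 129 115]
240 255 [ 0.4816 -0.0883  0.0431] [83 84 85]
320 280 [ 0.567  -0.1192  0.0422] [119 125 128]
380 258 [ 0.6301 -0.0872  0.0519] [61 61 62]
365 310 [ 0.6168 -0.1517  0.0509] [50 52 55]
470 295 [0.6287 0.0064 0.2619] [20 22 26]
260 250 [ 0.5029 -0.0834  0.0411] [95 96 97]
300 218 [ 0.544  -0.0589  0.0091] [143 138 141]
275 260 [ 0.5196 -0.0918  0.0478] [62 61 63]
232 290 [ 0.4586 -0.1529  0.0095] [138 133 136]
460 260 [ 0.714  -0.0894  0.0518] [125 120 116]
```

View pics/w0z.png

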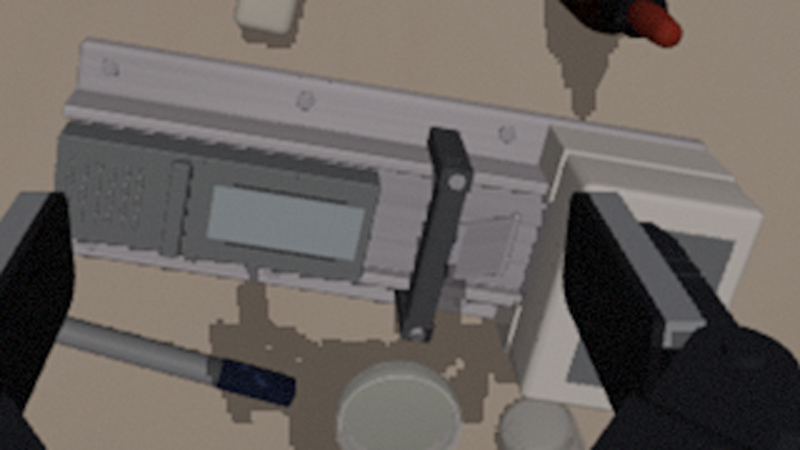

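View pics/w0h.png

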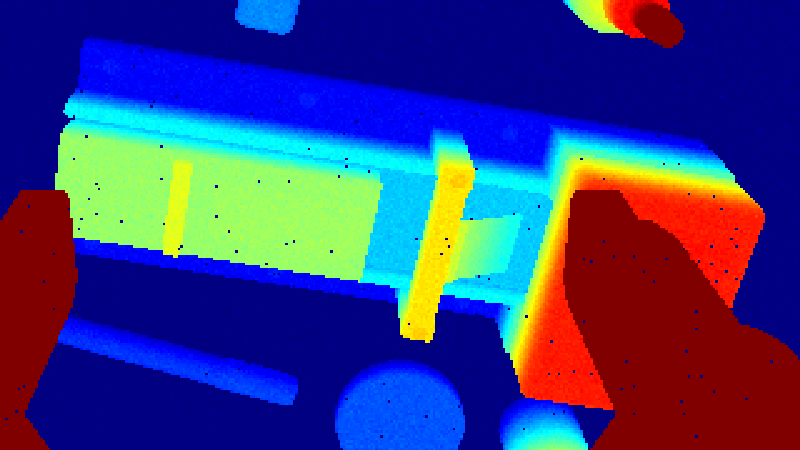

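```bash
python3 - <<'E'
from h import *
P=cloud('wrist0');p,d,T,m=load('wrist0')
z=P[...,2];v,u=np.mgrid[0:400,0:640]
base=(d>0)&(u>222)&(v>225)&(v<330)&(u<360)
print('table',np.median(z[(v<150)&(u>300)&(u<400)&(d>0)]))
def rect(mask,n,k=3):
    mk=cv2.morphologyEx(mask.astype(np.uint8),cv2.MORPH_OPEN,np.ones((k,k)))
    c,l,st,_=cv2.connectedComponentsWithStats(mk);i=1+np.argmax(st[1:,4]);q=P[l==i]
    r=cv2.minAreaRect((q[:,:2]*1000).astype(np.float32));print(n,len(q),r,'z',np.median(q[:,2]),q[:,2].std()); return l==i
a=rect(base&(z>.0385)&(z<.0455),'carrier')
r=rect(base&(z>.046)&(z<.053)&(u<290),'ridge',2)
b=rect((d>0)&(u>350)&(u<395)&(v>235)&(v<330)&(z>.049)&(z<.056),'bar')
np.savez('m.npz',a=a)
# long-edge angle via rail and carrier edges
ac=np.zeros_like(z)
# carrier side edges
for nm,sel in (('top',np.argmax),('bot',None)):
    pts=[]
    for c in range(235,345):
        rows=np.where(a[:,c])[0]
        if len(rows)<5: continue
        pts.append(P[rows[0] if nm=='top' else rows[-1],c,:2])
    pts=np.array(pts);vx,vy,x0,y0=cv2.fitLine(pts.astype(np.float32),cv2.DIST_HUBER,0,.01,.001).ravel();print(nm,np.degrees(np.arctan2(vy,vx)),y0+(0.55-x0)*vy/vx)
# base plate back edge
pts=[]
for c in range(240,400):
    rows=np.where((z[:,c]>.006)&(d[:,c]>0)&(v[:,c]>200))[0]
    if len(rows): pts.append(P[rows[0],c,:2])
pts=np.array(pts);vx,vy,x0,y0=cv2.fitLine(pts.astype(np.float32),cv2.DIST_HUBER,0,.01,.001).ravel();print('base',np.degrees(np.arctan2(vy,vx)),y0+(0.55-x0)*vy/vx)
s=env.get_state();print(s['tcp_pos'],s['clock'],s['wrist_force'])
from scipy.spatial.transform import Rotation as R
q=s['orientation'];print(R.from_quat(q[[1,2,3,0]]).as_matrix().round(3))
E
```

```text
table -0.00017931944789878473
carrier 4830 ((529.1668090820312, -111.28998565673828), (51.282135009765625, 139.99208068847656), 79.9148178100586) z 0.04215924820994879 0.0008292757034549181
ridge 280 ((535.072021484375, -37.26990509033203), (246.9847412109375, 12.003253936767578), 74.00389862060547) z 0.04765993850376013 0.02823742507765401
bar 828 ((626.1392822265625, -128.2693328857422), (86.86235809326172, 14.150802612304688), 80.14936828613281) z 0.0520279714280113 0.0009565347511440753
top -10.075521 -0.089723326
bot -10.406775 -0.13914405
base -10.1958275 -0.05831454
[5.74615504e-01 5.09586424e-05 2.30619910e-01] 0.15 [ 0.55939156  0.17852507 -0.49887598]
[[-0.001  1.     0.   ]
 [ 0.     0.    -1.   ]
 [-1.    -0.001 -0.   ]]
```

Call:
servo_tool --increments '[{"offset":[2.0,-1.2,1.5],"yaw":1.5},{"offset":[4.5,-2.5,3.2],"yaw":3},{"offset":[7.0,-3.8,5.0],"yaw":5},{"offset":[9.5,-5.2,6.8],"yaw":6.5},{"offset":[12.0,-6.6,8.5],"yaw":8.2},{"offset":[14.0,-7.7,9.8],"yaw":9.5},{"offset":[15.0,-8.2,10.5],"yaw":10.2},{"offset":[15.0,-8.2,10.5],"yaw":10.2}]' --claw 0 --force 80

```text
clock: 0.95
tcp_pos: [0.4915, -0.1052, 0.08]
orientation: [-0.452, -0.542, -0.454, 0.543]
wrist_force: [-0.8, -0.1, -0.5]
finger_gap: -0.0
```

```bash
python3 - <<'E'
from h import *
s=env.get_state();print(s)
grab('wrist','wrist1');grab('scene','scene1');grab('side','side1')
p=load('scene1')[0];cv2.imwrite('pics/s1z.png',cv2.resize(p[150:290,240:440,::-1],None,fx=4,fy=4,interpolation=cv2.INTER_CUBIC))
E
```

```text
{'clock': 0.95, 'joint_pos': array([-3.70689696e-01,  2.78014192e-01, -3.92989910e-01,  9.02796365e-01,
        5.38387851e-05,  1.37962991e+00]), 'qvel': array([ 0.02442607, -0.01576453,  0.05706524,  0.0249708 ,  0.00930483,
        0.00337443]), 'tau': array([-6.64944258e-01, -4.16607320e+01,  2.52752298e+01, -3.43311606e-01,
       -9.16562299e-02, -3.22371139e-02]), 'tcp_pos': array([ 0.49154593, -0.10519559,  0.08002267]), 'orientation': array([-0.45222694, -0.54231034, -0.45410497,  0.54330375]), 'wrist_force': array([-0.75578126, -0.11395531, -0.5038806 ]), 'ft_torque': array([ 0.0186721 , -0.02889271, -0.06052042]), 'finger_gap': -4.416488276256117e-05}
```

View pics/wrist1.png

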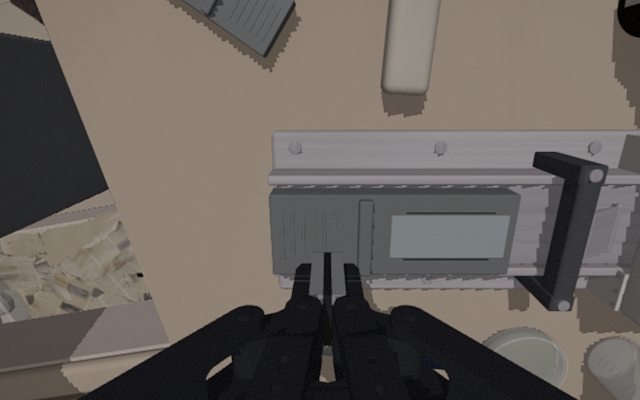

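View pics/s1z.png

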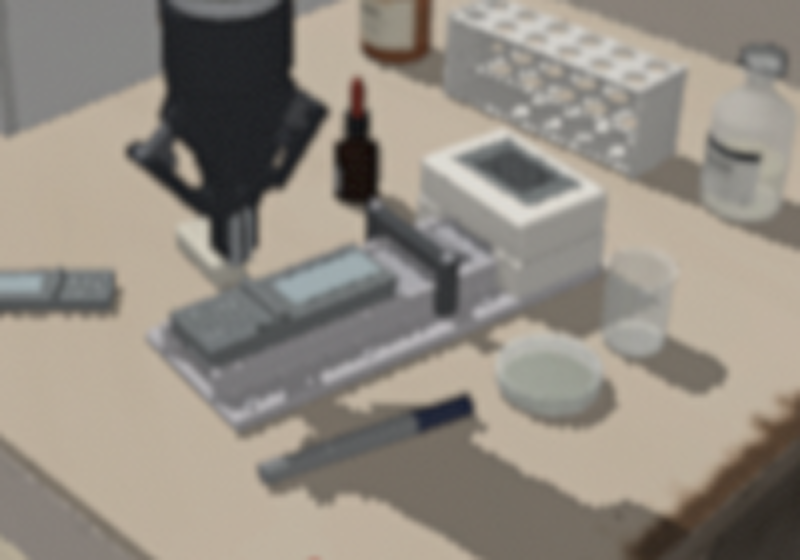

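```bash
python3 - <<'E'
from h import *
P=cloud('wrist1');p,d,T,m=load('wrist1')
s=env.get_state();print(s['tcp_pos'],s['clock'])
th=np.radians(-10.15);e=np.array([np.cos(th),np.sin(th)]);n=np.array([-e[1],e[0]])
z=P[...,2];v,u=np.mgrid[0:400,0:640]
t=s['tcp_pos'][:2]
A=(P[...,:2]-t)@e*1000;B=(P[...,:2]-t)@n*1000
for lo,hi,um,uM,nm in [(.0395,.0455,265,530,'carrier'),(.0465,.053,350,380,'ridge'),(.049,.056,530,610,'bar')]:
    k=(d>0)&(z>lo)&(z<hi)&(u>um)&(u<uM)&(v>140)&(v<310)
    k=cv2.morphologyEx(k.astype(np.uint8),cv2.MORPH_OPEN,np.ones((3,3)))>0
    print(nm,k.sum(),np.percentile(A[k],[0.5,50,99.5]).round(1),np.percentile(B[k],[0.5,50,99.5]).round(1),np.median(z[k]).round(4))
k=(d>0)&(z>.078)&(z<.1)&(u>280)&(u<380)&(v>240)&(v<330)
print('finger',k.sum(),np.percentile(A[k],[0.5,50,99.5]).round(1),np.percentile(B[k],[.5,50,99.5]).round(1),z[k].min())
k=(d>0)&(z>.072)&(z<.084)&(u>280)&(u<380)&(v>240)&(v<330)
print('tip',k.sum(),np.percentile(A[k],[0.5,50,99.5]).round(1),np.percentile(B[k],[.5,50,99.5]).round(1))
E
```

```text
[ 0.49436276 -0.10498924  0.08234927] 1.1
carrier 17451 [-34.2  42.2 103.7] [-24.8   3.1  24.4] 0.0424
ridge 1013 [15.  19.  22.8] [-22.8   1.6  22.3] 0.0481
bar 3737 [126.1 131.9 140. ] [-42.6   5.2  42.8] 0.0522
finger 1005 [-15.5  -2.4  11.2] [ 5.3  9.8 11. ] 0.08350945220224759
tip 3 [-2.8  1.6  2.5] [9.6 9.7 9.9]
```

Call:
servo_tool --increments '[{"offset":[0.8,-0.1,0],"yaw":0},{"offset":[1.6,-0.1,0],"yaw":0},{"offset":[2.4,-0.1,0],"yaw":0},{"offset":[3.0,-0.1,0],"yaw":0},{"offset":[3.4,-0.1,0],"yaw":0},{"offset":[3.5,-0.1,0],"yaw":0},{"offset":[3.5,-0.1,0],"yaw":0},{"offset":[3.5,-0.1,0],"yaw":0}]'

```text
clock: 1.9
tcp_pos: [0.4923, -0.105, 0.0465]
orientation: [0.454, 0.543, 0.453, -0.542]
wrist_force: [-0.0, 0.3, -0.4]
finger_gap: -0.0002
```

Call:
servo_tool --increments '[{"offset":[0.15,0,0],"yaw":0},{"offset":[0.3,0,0],"yaw":0},{"offset":[0.4,0,0],"yaw":0},{"offset":[0.5,0,0],"yaw":0},{"offset":[0.6,0,0],"yaw":0},{"offset":[0.7,0,0],"yaw":0},{"offset":[0.8,0,0],"yaw":0},{"offset":[0.8,0,0],"yaw":0}]'

```text
clock: 2.7
tcp_pos: [0.4927, -0.1051, 0.0394]
orientation: [0.454, 0.543, 0.453, -0.542]
wrist_force: [-2.6, 0.2, 8.8]
finger_gap: 0.0002
```

Call:
servo_tool --increments '[{"offset":[0.1,0,0],"yaw":0},{"offset":[0.2,0,0],"yaw":0},{"offset":[0.3,0,0],"yaw":0},{"offset":[0.4,0,0],"yaw":0},{"offset":[0.5,0,0],"yaw":0},{"offset":[0.6,0,0],"yaw":0},{"offset":[0.65,0,0],"yaw":0},{"offset":[0.65,0,0],"yaw":0}]'

```text
clock: 3.5
tcp_pos: [0.4928, -0.1052, 0.0333]
orientation: [0.454, 0.543, 0.453, -0.542]
wrist_force: [-2.9, 0.7, 12.8]
finger_gap: 0.0001
```

```bash
python3 - <<'E'
from h import *
s=env.get_state();print(s['tcp_pos'],s['clock'],s['wrist_force'])
grab('wrist','wrist2')
s=env.get_state();print(s['tcp_pos'],s['clock'],s['wrist_force'])
P=cloud('wrist2');p,d,T,m=load('wrist2');z=P[...,2];v,u=np.mgrid[0:400,0:640]
th=np.radians(-10.15);e=np.array([np.cos(th),np.sin(th)]);n=np.array([-e[1],e[0]])
t=s['tcp_pos'][:2]
A=(P[...,:2]-t)@e*1000;B=(P[...,:2]-t)@n*1000
im=np.clip(z*255/0.08,0,255).astype(np.uint8)
cv2.imwrite('pics/w2.png',np.vstack([p[150:400,:,::-1],cv2.applyColorMap(im,cv2.COLORMAP_JET)[150:400]]))
k=(d>0)&(abs(B)<22)&(A>30)&(A<100)&(z<.05);
for a in range(30,116,10):
    q=k&(abs(A-a)<3)|((d>0)&(abs(B)<20)&(abs(A-a)<3)&(a>100));print(a,np.median(z[q]).round(4) if q.any() else None)
E
```

```text
[ 0.49281878 -0.10517518  0.03331922] 3.5 [-2.92177877  0.70624038 12.84398594]
[ 0.49281093 -0.10513866  0.03334795] 3.55 [-2.8658546   1.94620918 13.17109829]
30 0.0336
40 0.0339
50 0.034
60 0.0339
70 0.034
80 0.034
90 0.034
100 0.034
110 0.0324
```

View pics/w2.png

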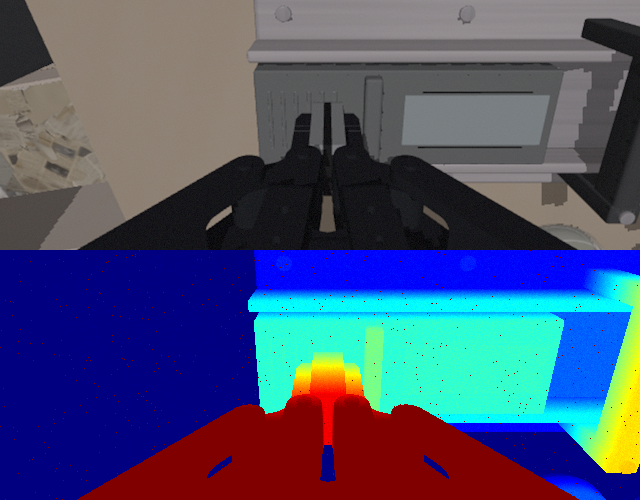

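Call:
servo_tool --increments '[{"offset":[0.05,0.2,0],"yaw":0},{"offset":[0.05,0.5,0],"yaw":0},{"offset":[0.05,0.9,0],"yaw":0},{"offset":[0.05,1.3,0],"yaw":0},{"offset":[0.05,1.7,0],"yaw":0},{"offset":[0.05,2.1,0],"yaw":0},{"offset":[0.05,2.5,0],"yaw":0},{"offset":[0.05,2.8,0],"yaw":0}]'

```text
clock: 4.35
tcp_pos: [0.5209, -0.1103, 0.0331]
orientation: [0.455, 0.543, 0.453, -0.542]
wrist_force: [-2.5, 0.8, 11.6]
finger_gap: 0.0
```

```bash
cat > chk.py <<'E'
import sys
from h import *
f=sys.argv[1]
s=env.get_state();grab('wrist',f)
t=s['tcp_pos'];print(t.round(4),s['clock'],s['wrist_force'].round(1))
P=cloud(f);p,d,T,m=load(f);z=P[...,2]
th=np.radians(-10.15);e=np.array([np.cos(th),np.sin(th)]);n=np.array([-e[1],e[0]])
o=np.array([.6104,-.1255]) # dock origin
D=(P[...,:2]-o)@e*1000;L=(P[...,:2]-o)@n*1000
print('tcp dock x,y',((t[:2]-o)@e*1000).round(1),((t[:2]-o)@n*1000).round(1))
k=(d>0)&(L>5)&(L<22)
for a in np.arange(-160,80,4):
    q=k&(abs(D-a)<2)
    if q.sum()>10: print(a,(np.median(z[q])*1000).round(1),end=' | ')
print()
E
python3 chk.py wrist3
```

```text
[ 0.5209 -0.1103  0.0331] 4.35 [-2.5  0.8 11.6]
tcp dock x,y -90.8 -0.9
-160 -0.1 | -156 9.0 | -152 9.8 | -148 17.6 | -144 109.3 | -140 107.7 | -136 105.3 | -132 104.7 | -128 103.0 | -124 98.8 | -120 89.6 | -116 86.2 | -112 83.9 | -108 84.0 | -104 102.5 | -100 97.9 | -96 93.7 | -92 69.1 | -88 78.9 | -84 99.1 | -80 98.6 | -76 104.5 | -72 77.7 | -68 84.1 | -64 87.7 | -60 91.5 | -56 98.7 | -52 103.7 | -48 103.9 | -44 105.6 | -40 107.9 | -36 34.6 | -32 33.8 | -28 33.7 | -24 33.6 | -20 33.7 | -16 33.6 | -12 33.8 | -8 33.7 | -4 33.7 | 0 33.8 | 4 33.7 | 8 43.8 | 12 48.5 | 16 52.3 | 20 52.1 | 24 17.8 | 28 45.7 | 32 41.1 | 36 39.1 | 40 37.3 | 44 35.2 | 48 33.2 | 52 30.8 | 56 17.6 | 60 17.5 | 64 17.5 | 68 17.3 |
```

View pics/wrist3.png

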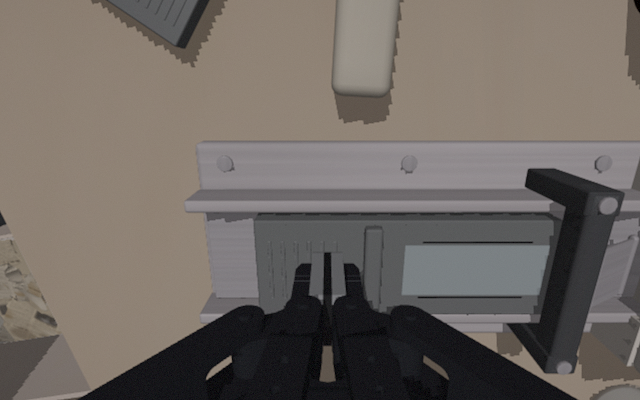

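Call:
servo_tool --increments '[{"offset":[0.05,0.4,0],"yaw":0},{"offset":[0.05,0.8,0],"yaw":0},{"offset":[0.05,1.2,0],"yaw":0},{"offset":[0.05,1.6,0],"yaw":0},{"offset":[0.05,2.0,0],"yaw":0},{"offset":[0.05,2.4,0],"yaw":0},{"offset":[0.05,2.8,0],"yaw":0},{"offset":[0.05,3.1,0],"yaw":0}]'

```text
clock: 5.2
tcp_pos: [0.551, -0.1157, 0.0326]
orientation: [0.454, 0.543, 0.453, -0.542]
wrist_force: [-4.6, 0.9, 10.3]
finger_gap: -0.0002
```

```bash
python3 chk.py wrist4
```

```text
[ 0.551  -0.1157  0.0326] 5.2 [-4.6  0.9 10.3]
tcp dock x,y -60.2 -0.8
-160 -0.3 | -148 16.7 | -144 16.8 | -140 16.9 | -136 16.9 | -132 16.8 | -128 16.8 | -124 16.9 | -120 16.9 | -116 17.4 | -112 108.5 | -108 106.2 | -104 104.3 | -100 104.2 | -96 101.9 | -92 94.7 | -88 87.7 | -84 85.0 | -80 81.3 | -76 104.9 | -72 99.2 | -68 97.6 | -64 87.6 | -60 64.9 | -56 86.5 | -52 97.5 | -48 98.3 | -44 103.9 | -40 78.7 | -36 85.5 | -32 87.5 | -28 92.9 | -24 100.0 | -20 103.6 | -16 104.0 | -12 106.0 | -8 108.1 | -4 33.5 | 0 33.2 | 4 33.1 | 8 43.2 | 12 51.2 | 16 52.2 | 20 52.2 | 24 46.7 | 28 43.8 | 32 41.0 | 36 33.4 | 40 33.3 | 44 33.5 | 48 33.1 | 52 31.6 | 56 17.3 | 60 17.7 | 64 46.8 | 68 17.0 | 72 17.0 | 76 19.8 |
```

View pics/wrist4.png

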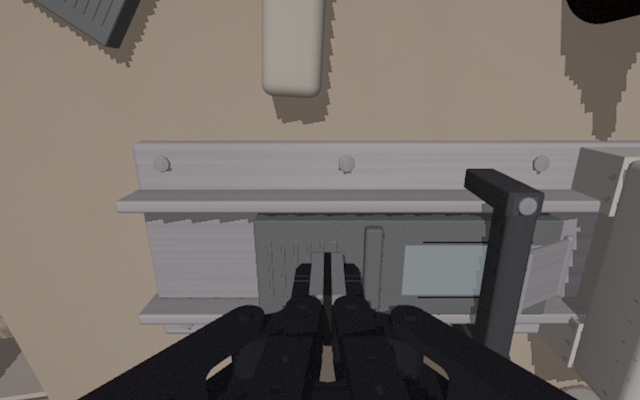

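Call:
servo_tool --increments '[{"offset":[0.03,0.4,0],"yaw":0},{"offset":[0.03,0.8,0],"yaw":0},{"offset":[0.03,1.2,0],"yaw":0},{"offset":[0.03,1.5,0],"yaw":0},{"offset":[0.03,1.8,0],"yaw":0},{"offset":[0.03,2.1,0],"yaw":0},{"offset":[0.03,2.3,0],"yaw":0},{"offset":[0.03,2.5,0],"yaw":0}]'

```text
clock: 6.05
tcp_pos: [0.5749, -0.1199, 0.032]
orientation: [0.454, 0.543, 0.453, -0.542]
wrist_force: [-3.9, 0.6, 9.5]
finger_gap: -0.0001
```

```bash
python3 chk.py wrist5
```

```text
[ 0.5749 -0.1199  0.032 ] 6.05 [-3.9  0.6  9.5]
tcp dock x,y -35.9 -0.7
-160 0.3 | -148 16.1 | -144 16.2 | -140 16.3 | -136 16.1 | -132 16.2 | -128 16.0 | -124 16.2 | -120 16.2 | -116 16.2 | -112 16.2 | -108 16.2 | -104 16.2 | -100 16.2 | -96 16.2 | -92 16.7 | -88 108.3 | -84 106.8 | -80 106.1 | -76 103.1 | -72 99.8 | -68 93.7 | -64 87.6 | -60 84.6 | -56 81.6 | -52 103.1 | -48 99.2 | -44 98.0 | -40 88.2 | -36 64.2 | -32 84.8 | -28 91.2 | -24 91.2 | -20 104.9 | -16 79.1 | -12 84.2 | -8 86.7 | -4 91.8 | 0 99.0 | 4 103.0 | 8 99.0 | 12 101.5 | 16 106.0 | 20 52.8 | 24 46.7 | 28 44.0 | 32 33.0 | 36 32.9 | 40 33.0 | 44 33.1 | 48 33.0 | 52 33.3 | 56 32.8 | 60 32.7 | 64 58.1 | 68 68.2 | 72 68.1 | 76 20.1 |
```

View pics/wrist5.png

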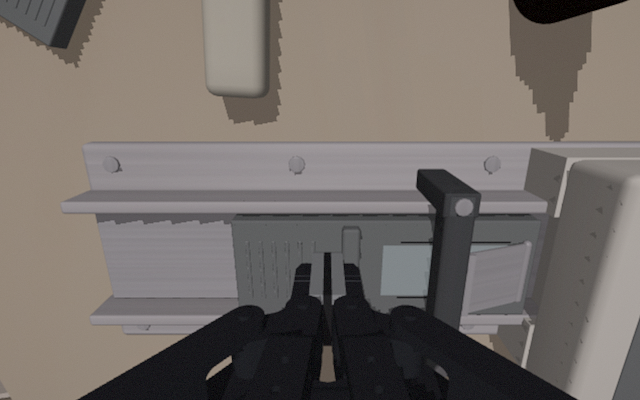

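```bash
cat > tail.py <<'E'
import sys
from h import *
for f in sys.argv[1:]:
    P=cloud(f);p,d,T,m=load(f);z=P[...,2]
    th=np.radians(-10.15);e=np.array([np.cos(th),np.sin(th)]);n=np.array([-e[1],e[0]])
    o=np.array([.6104,-.1255]);D=(P[...,:2]-o)@e*1000;L=(P[...,:2]-o)@n*1000
    k=(d>0)&(L>8)&(L<22)&(z>.0295)&(z<.037)&(D<0)
    k=cv2.morphologyEx(k.astype(np.uint8),cv2.MORPH_OPEN,np.ones((3,3)))>0
    r=(d>0)&(L>16)&(L<23)&(z>.037)&(z<.044)&(D<5)&(D>-100)
    r=cv2.morphologyEx(r.astype(np.uint8),cv2.MORPH_OPEN,np.ones((3,3)))>0
    print(f,'tail',np.percentile(D[k],[0.5,1,2]).round(1),'topz',np.median(z[k]).round(4),'ridge',np.percentile(D[r],[2,50,98]).round(1) if r.any() else None)
E
python3 tail.py wrist2 wrist3 wrist4 wrist5
```

```text
wrist2 tail [-151.3 -150.6 -149.2] topz 0.0337 ridge [-99.8 -97.3 -94.6]
wrist3 tail [-122.8 -122.3 -121.1] topz 0.0335 ridge [-73.5 -70.  -66.1]
wrist4 tail [-92.4 -91.9 -91. ] topz 0.0329 ridge [-42.7 -39.3 -35.4]
wrist5 tail [-78.3 -77.7 -77.1] topz 0.0323 ridge [-28.6 -25.1 -21.5]
```

Call:
servo_tool --increments '[{"offset":[0.0,0.2,0],"yaw":0},{"offset":[0.0,0.4,0],"yaw":0},{"offset":[0.0,0.6,0],"yaw":0},{"offset":[0.0,0.7,0],"yaw":0},{"offset":[0.0,0.8,0],"yaw":0},{"offset":[0.0,0.9,0],"yaw":0},{"offset":[0.0,1.0,0],"yaw":0},{"offset":[0.0,1.0,0],"yaw":0}]'

```text
clock: 6.9
tcp_pos: [0.585, -0.1217, 0.0321]
orientation: [0.454, 0.543, 0.453, -0.542]
wrist_force: [-3.1, 1.5, 10.4]
finger_gap: -0.0002
```

```bash
python3 chk.py wrist6|head -2; python3 tail.py wrist6
```

```text
[ 0.585  -0.1217  0.0321] 6.9 [-3.1  1.5 10.4]
tcp dock x,y -25.6 -0.8
wrist6 tail [-68.  -67.7 -67. ] topz 0.0323 ridge [-18.3 -14.5 -10.9]
```

Call:
servo_tool --increments '[{"offset":[0.0,0.1,0],"yaw":0},{"offset":[0.0,0.2,0],"yaw":0},{"offset":[0.0,0.3,0],"yaw":0},{"offset":[0.0,0.35,0],"yaw":0},{"offset":[0.0,0.4,0],"yaw":0},{"offset":[0.0,0.45,0],"yaw":0},{"offset":[0.0,0.5,0],"yaw":0},{"offset":[0.0,0.5,0],"yaw":0}]'

```text
clock: 7.75
tcp_pos: [0.5893, -0.1225, 0.032]
orientation: [-0.454, -0.542, -0.453, 0.543]
wrist_force: [-4.3, -0.2, 11.9]
finger_gap: 0.0
```

```bash
python3 chk.py wrist7|head -2; python3 tail.py wrist7
```

```text
[ 0.5893 -0.1225  0.032 ] 7.75 [-4.3 -0.2 11.9]
tcp dock x,y -21.3 -0.8
wrist7 tail [-63.8 -63.4 -62.8] topz 0.0323 ridge [-13.6 -10.5  -7.4]
```

Call:
servo_tool --increments '[{"offset":[0.0,0.05,0],"yaw":0},{"offset":[0.0,0.1,0],"yaw":0},{"offset":[0.0,0.15,0],"yaw":0},{"offset":[0.0,0.2,0],"yaw":0},{"offset":[0.0,0.25,0],"yaw":0},{"offset":[0.0,0.3,0],"yaw":0},{"offset":[0.0,0.3,0],"yaw":0},{"offset":[0.0,0.3,0],"yaw":0}]'

```text
clock: 8.6
tcp_pos: [0.5894, -0.1225, 0.032]
orientation: [-0.452, -0.541, -0.455, 0.544]
wrist_force: [-11.3, 0.8, 19.1]
finger_gap: 0.0001
```

```bash
python3 chk.py wrist8|head -2; python3 tail.py wrist8
```

```text
[ 0.5894 -0.1225  0.032 ] 8.6 [-11.3   0.8  19.1]
tcp dock x,y -21.2 -0.7
wrist8 tail [-63.7 -63.4 -62.7] topz 0.0322 ridge [-13.8 -10.4  -7. ]
```

Call:
servo_tool --increments '[{"offset":[-0.1,-0.1,0],"yaw":0},{"offset":[-0.25,-0.15,0],"yaw":0},{"offset":[-0.4,-0.2,0],"yaw":0},{"offset":[-0.6,-0.25,0],"yaw":0},{"offset":[-0.8,-0.4,0],"yaw":0},{"offset":[-1.2,-0.6,0],"yaw":0},{"offset":[-2.0,-0.8,0],"yaw":0},{"offset":[-3.0,-1.0,0],"yaw":0}]'

```text
clock: 9.45
tcp_pos: [0.5822, -0.121, 0.0608]
orientation: [-0.453, -0.542, -0.454, 0.543]
wrist_force: [-0.4, -0.0, -0.4]
finger_gap: 0.0
```

```bash
python3 chk.py wrist9; python3 tail.py wrist9
```

```text
[ 0.5822 -0.121   0.0608] 9.45 [-0.4 -0.  -0.4]
tcp dock x,y -28.5 -0.5
-148 20.2 | -144 20.2 | -140 20.1 | -136 20.2 | -132 20.2 | -128 20.2 | -124 20.2 | -120 20.2 | -116 20.1 | -112 20.2 | -108 20.3 | -104 20.2 | -100 20.2 | -96 20.2 | -92 20.3 | -88 20.2 | -84 21.1 | -80 137.3 | -76 135.2 | -72 133.1 | -68 133.5 | -64 130.2 | -60 122.7 | -56 116.8 | -52 114.1 | -48 110.7 | -44 134.5 | -40 128.1 | -36 127.8 | -32 115.4 | -28 93.5 | -24 116.1 | -20 127.2 | -16 127.8 | -12 133.4 | -8 110.4 | -4 114.4 | 0 117.1 | 4 122.6 | 8 127.3 | 12 131.3 | 16 132.4 | 20 135.1 | 24 138.2 | 28 45.1 | 32 37.1 | 36 37.2 | 40 37.5 | 44 37.2 | 48 37.8 | 52 37.3 | 56 38.7 | 60 36.5 | 64 56.8 | 68 68.2 | 72 68.2 | 76 68.4 | 
wrist9 tail [-63.5 -63.  -62.5] topz 0.0362 ridge [-14.2 -10.5  -6.4]
```

View pics/wrist9.png

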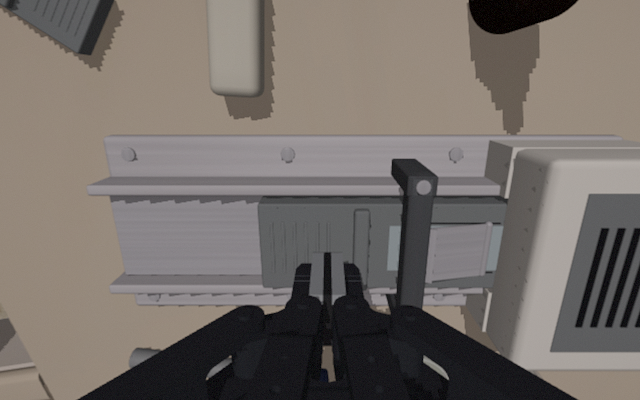

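Call:
servo_tool --increments '[{"offset":[-1.5,0,0],"yaw":0},{"offset":[-3,0,0],"yaw":0},{"offset":[-5,0,0],"yaw":0},{"offset":[-7,0,0],"yaw":0},{"offset":[-9,0,0],"yaw":0},{"offset":[-10,0,0],"yaw":0},{"offset":[-10,0,0],"yaw":0},{"offset":[-10,0,0],"yaw":0}]'

```text
clock: 10.3
tcp_pos: [0.5825, -0.1211, 0.1601]
orientation: [-0.454, -0.542, -0.454, 0.542]
wrist_force: [0.6, 0.8, 0.3]
finger_gap: -0.0003
```

```bash
python3 chk.py wrist10|head -2; python3 tail.py wrist10; python3 -c "
from h import *
grab('scene','scene2');p=load('scene2')[0];cv2.imwrite('pics/s2z.png',cv2.resize(p[150:290,240:440,::-1],None,fx=4,fy=4,interpolation=cv2.INTER_CUBIC))"
```

```text
[ 0.5825 -0.1211  0.1601] 10.3 [0.6 0.8 0.3]
tcp dock x,y -28.3 -0.6
wrist10 tail [-63.8 -63.6 -63. ] topz 0.0361 ridge [-13.8 -10.8  -6.8]
```

View pics/s2z.png

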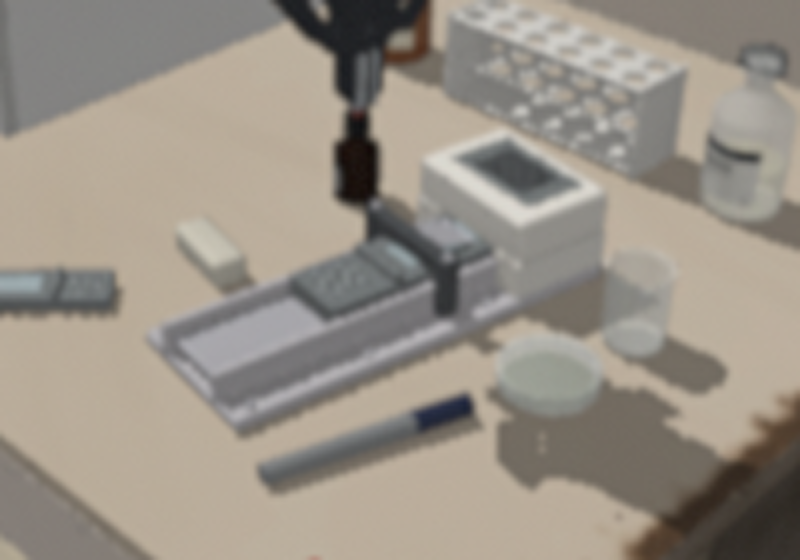

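The carrier sits under the bar with its nose in the head, and the bystanders are at the same pixels as before (pen 365,440; dish 550,375; beaker 637,300). The gripper is clear, well above.

```bash
python3 -c "
from workcell import env
print(env.hand_in())"
```

```text
the job is handed in; nothing more can be done
None
```

The carrier is loaded: its nose is home against the stop face in the reader head, and I handed the job in at about 10.4 s with the arm clear. I pressed the thumb rest with shut fingertips until the bed was about 9 mm down (around 13 N). I then slid the carrier about 88 mm forward under the bar and leaf, until it stopped moving as the push force rose to 11 N, and lifted straight off.

**Home position:** the carrier's tail measured at dock x -63.8 mm, against -64 mm at home, and did not move after release.

**Clamping:** the carrier's top is at z 36 mm, the height of the lip's underside. The bed top measured about 20 mm, which puts the bed near 0.006 m down, as described for a clamped carrier.

**Surroundings:** wrist force was about zero after release. In the scene view the bystanders look unmoved. The side-camera picture was not rechecked.

**What differed:** partway through the slide the fingertips slipped about 10 mm forward on the rest, until they met the ridge. The carrier stayed pressed down throughout, and no check failed.

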